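Slip test of a heat sink on the tilt stand

ROBOT

A 6-joint arm with a two-finger parallel gripper is mounted at the origin on the work surface. World frame = base frame: x ahead of the robot, y to its left, z up, the work surface at z = 0. Lengths are in m, angles in rad, forces in N, time in s.
With the tool pointing down it reaches from about 0.325 to 0.85 m from the base axis. Payload 4.4 kg.
Tool frame: the origin (TCP) lies midway between the tips of the shut fingers; the grasp point (between the pads) lies 19 mm behind it; x points along the fingers, z is the direction in which the jaws open and shut, and the axes are right-handed (so a half turn about x gives the same grasp; the last joint's range is limited). The gripper opens to 94 mm and grips with 3 to 60 N. Pads are 16 mm wide; open, the fingers measure 119 mm over their backs; the gripper's body (75 mm by 177 mm) begins 78 mm behind the grasp point.
Start: joints at [1.133, 0.207, 1.542, -0, 1.393, -0.15], TCP at [0.163, 0.552, 0.205] pointing down, gripper open.
Joint ranges: [-2.73, 2.73], [-0.86, 2.22], [0.23, 2.46], [-1.11, 4.25], [0.08, 2.63], [-2.82, 2.82]. Speed limits (rad/s): [2.79, 2.79, 3.14, 3.14, 3.14, 3.14].

INTERFACE

Orientations are given as a rotation vector (axis times angle).
In Python, from cell import * gives the robot as it stands.
- The arm moves only by the tool carry_out, never from a script. Its argument "commands" is a list of rows, each a list of 4 numbers: the shift along the world's x, y, z in cm, then the turn about the world's z in rad. A call has 1 to 10 rows; each row shifts and turns the pose as measured when the row begins; what a row does not reach is not made up. A row lasts 1/10 s, in which the tool goes at most 50 mm and 8.59 degrees, less where a joint would pass 70% of its speed; a pose out of reach is approached as far as the arm can. A call is refused whole if a number of a shift passes 5 or a number of a turn 0.15, either way. A call with a gripper value outside its range is refused whole. "claw" is the opening, from 0 (shut) to 1 (fully open), set as the call begins (left out, the last holds). The fingers move at their own pace and stop on an object; the grip force is fixed at half the most. Time passes only in rows, so rows that do not move let the fingers close. It gives the time, the measured TCP pose, the force and the opening at its end, in the units of the state.
- sense(): the state, without advancing time (a new reading comes with each control period).
- camera(name): name is "side" or "top" or "wrist"; returns (picture, depth): 400x640x3 uint8, red, green, blue; 400x640 float32, m along the optical axis (not along the pixel's ray), 0 where there is no reading.
- camera_params(name): a dict with "fx", "fy", "cx", "cy" (pixels), "dist_coeffs" ([k1, k2, p1, p2, k3] as OpenCV has them; the pictures are not rectified), "xyz" and "attitude" of the camera in the world; the wrist camera has in their place "hand_eye" (4x4, takes a point from camera to tool coordinates, whose origin is the TCP and whose axes are the tool frame's). Camera axes: x right, y down, z forward; pixel columns grow to the right and rows downward; lengths in m; the calibration is good to about 2 mm. A picture is of the moment at which its call begins: read the wrist's pose just before it. camera_params takes no time and is no camera call.
- finish_job(): hands the job in, once; it reports no verdict.
Trained networks look in the newest picture that a camera, given by its name, has taken for a name from the list of things; names that differ only in an ending like _2 or _b are one class to them, and where a whole thing is asked for, a point or a joint stands for the part that bears it (a point fixed in the world has none). Each returns a list of dicts, best first, with "confidence" (0 to 1); they miss things now and then, are a little off and sometimes report something else, mostly with a low value. They report only what shows in the picture. A call takes as long as a camera call. They do not tell look-alikes from the thing itself.
- regions_of(query, camera): "region" (400x640 bool, what is visible of it) and "point" ([row, column] in pixels, amid what is visible of it).
The state is a dict: "t": time; "joints": joint angles; "joint_velocities": joint speeds; "joint_efforts": joint torques, N m; "tcp_pos": TCP position; "tool_rot": TCP orientation; "contact_force": force on the tool from outside, world axes, zero at the start; "ft_torque": the same for the moment, N m; "grip_width": finger opening in m.
Only numpy, scipy, OpenCV 4.12 (cv2) and the standard library are available. Lean on these libraries where they do the work, as an engineer would, in place of code of your own. Each camera call takes 0.05 s, during which the arm holds its last target.

TASK

Find the slip angle of the bare heat sink: lift the hinged ramp by its end knob until the heat sink slides down to the stop, then go no further, so that the rubber-footed module beside it stays where it sits, and leave the ramp standing there. Then note the angle by swinging the raised pointer arm down until it lies in line with the ramp, and let go. Do not touch the two parts.

Things in the scene. Friction and masses are not known exactly. Their poses are not given: they have to be found in the camera images.
- ramp (a joint): tilt of the ramp, rad: 0 = level (start), grows as its knob end is lifted, limit 0.9. Bare dark steel plate 235 x 180 x 10 mm with a left and a right lane, hinged at its far end with a 14 mm high stop there. Stiff hinge: it stays as left; 5 to 10 N at the knob lifts it. The heat sink slips at 0.27 to 0.5 rad, it varies; the module only 0.17 rad or more beyond that.
- ramp_knob (a point): centre of the black knob at the ramp's free end (nearest the robot): a bar 24 mm in diameter, 30 mm long, parallel to the hinge, 40 mm beyond the plate's edge, 275 mm from the hinge line, 55 mm above the bench when level. Both end faces are free: pinch it from above across its 30 mm length. Its axes turn with the ramp.
- ramp_hinge (a point): point on the hinge line at mid-width of the ramp, 50 mm above the bench; stays put. y runs along the hinge line (to the left), x in the ramp's plane, away from the knob, down the slope. In this frame, which tilts with the ramp, the knob centre is at x = -275, z = +5 mm and the plate's top face at z = +10 mm.
- pointer (a joint): angle of the pointer arm, rad, about the same hinge line and counted as the ramp's: 0 = level, starts raised at 0.85 to 1.05. In line with the ramp when both joints read the same. Stiff hinge: it stays as left; about 1 to 2 N at its knob moves it.
- pointer_knob (a point): centre of the black knob at the free end of the thin steel pointer arm, which turns in a plane 130 mm to the left (+y of ramp_hinge) of the ramp's middle. Same bar as the ramp's knob, parallel to the hinge, and at x = -275, z = +5 mm in the arm's own frame (origin on the hinge line). Both ends and top are free: pinch it from above or push it down.
- heatsink_mid (a point): centre of the bare finned aluminium heat sink, 50 x 50 x 26 mm, resting in one lane of the ramp (left or right varies), about 180 mm up from the hinge line. Once it slips it runs about 145 mm down to the stop.
- module_mid (a point): centre of the closed grey module, 50 x 50 x 28 mm, on four rubber feet, with a white top panel, in the other lane, about 180 mm from the hinge line. It must stay there.
There are look-alikes about, which are no part of the job. What is shaped like the part that bears heatsink_mid but green is not meant.

How it is judged:
By the outcome, as a careful person would: the job done as asked, in the order asked, and still so for the second after the job is handed in, with the robot touching nothing.
It also fails if it takes over 58 s, if anything falls off the work surface, if the arm or the gripper's body presses on something with over 40 N, if the wrist force passes 120 N, or if a joint passes its speed limit or range.

## Working session

There is one attempt and no reset: what is moved stays moved. The work goes in short steps, Python scripts to look and compute and a tool call to move; the robot and the scene stay as the last step left them, time stands still between calls to the robot, and variables do not carry over. Pictures are saved under pics/ and viewed, and the job is handed in when it is done.

Besides the shell and the picture viewer there is one more tool, called after "Request:" by a JSON object that holds its "name" and its "arguments". carry_out: Moves the arm, as the interface text tells. Its arguments: {"type":"object","properties":{"commands":{"type":"array"},"claw":{"type":"number"}},"required":["commands"]}

```bash
ls; mkdir -p pics; cat > h.py <<'E'
from cell import *
import numpy as np, cv2
from scipy.spatial.transform import Rotation as R
def save(name,fn):
    p,d=camera(name); cv2.imwrite('pics/'+fn,p[:,:,::-1]); return p,d
E
python3 - <<'E'
from h import *
s=sense();print({k:np.round(v,3) for k,v in s.items()})
for c in ("side","top","wrist"):
    p,d=save(c,c+'0.png'); np.save(c+'0.npy',d); print(c,camera_params(c))
E
```

```text
pics
{'t': np.float64(0.0), 'joints': array([ 1.133,  0.207,  1.543,  0.   ,  1.393, -0.15 ]), 'joint_velocities': array([-0.001, -0.001, -0.   , -0.002, -0.002, -0.   ]), 'joint_efforts': array([-2.0000e-03, -3.7088e+01, -2.8141e+01,  7.0000e-02,  3.6000e-02,
       -0.0000e+00]), 'tcp_pos': array([0.162, 0.551, 0.204]), 'tool_rot': array([-0.996,  1.333,  0.995]), 'contact_force': array([ 0.272, -0.484,  0.119]), 'ft_torque': array([-0.005,  0.006,  0.003]), 'grip_width': np.float64(0.094)}
side {'fx': 517.9702774208736, 'fy': 517.9702774208736, 'cx': 322.8261923470058, 'cy': 208.60312147442994, 'dist_coeffs': array([-0.11138047,  0.        ,  0.        ,  0.        ,  0.        ]), 'xyz': array([ 0.21136196, -0.45468716,  0.65073291]), 'attitude': array([-2.21090368,  0.61862603, -0.30642748])}
top {'fx': 428.76125446488413, 'fy': 428.76125446488413, 'cx': 324.4010473278803, 'cy': 196.89657315727626, 'dist_coeffs': array([0.03670956, 0.        , 0.        , 0.        , 0.        ]), 'xyz': array([0.43480156, 0.08921096, 0.73842608]), 'attitude': array([-1.93594171,  2.27821871, -0.25843789])}
wrist {'fx': 329.24340624328266, 'fy': 329.24340624328266, 'cx': 323.4972638502573, 'cy': 199.26440652917665, 'dist_coeffs': array([-0.04694935,  0.        ,  0.        ,  0.        ,  0.        ]), 'hand_eye': array([[ 4.56428769e-05, -2.32759738e-01,  9.72534268e-01,
        -1.78476129e-01],
       [-6.85207360e-05, -9.72534267e-01, -2.32759734e-01,
         6.74074995e-02],
       [ 9.99999997e-01, -5.60149399e-05, -6.03381304e-05,
         2.01846861e-04],
       [ 0.00000000e+00,  0.00000000e+00,  0.00000000e+00,
         1.00000000e+00]])}
```

View pics/side0.png

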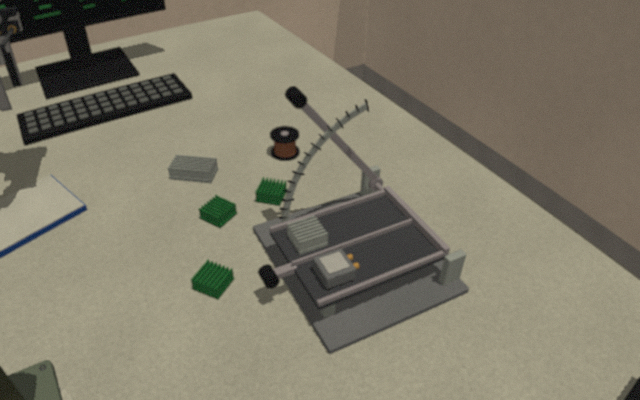

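View pics/top0.png

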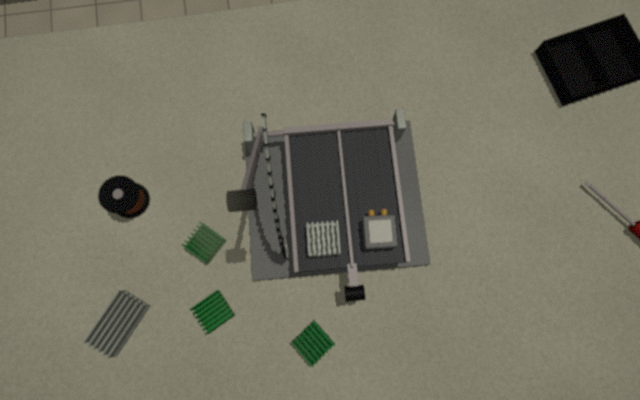

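```bash
python3 - <<'E'
from h import *
import pickle
camera("side");out={}
for c in("side","top"):
    camera(c)
    for q in ("ramp","ramp_knob","pointer","pointer_knob","heatsink_mid","module_mid"):
        r=regions_of(q,c); out[c,q]=r
        print(c,q,[(round(x['confidence'],2),np.round(x['point']),int(x['region'].sum())) for x in r])
pickle.dump(out,open('det.pkl','wb'))
E
```

```text
side ramp [(0.55, array([244., 366.]), 10908)]
side ramp_knob [(0.73, array([245., 364.]), 11083)]
side pointer [(0.97, array([127., 328.]), 1205), (0.68, array([235., 306.]), 1075)]
side pointer_knob [(0.77, array([129., 327.]), 1179)]
side heatsink_mid [(0.76, array([195., 272.]), 680), (0.69, array([278., 211.]), 1051), (0.66, array([234., 304.]), 1106), (0.66, array([208., 214.]), 847), (0.56, array([244., 366.]), 11211)]
side module_mid [(0.56, array([265., 334.]), 1296)]
top ramp [(0.69, array([186., 345.]), 14233)]
top ramp_knob [(0.72, array([190., 346.]), 14582), (0.57, array([236., 321.]), 995)]
top pointer [(0.71, array([194., 248.]), 1083)]
top pointer_knob [(0.66, array([190., 246.]), 1094), (0.16, array([188., 343.]), 14390)]
top heatsink_mid [(0.94, array([243., 202.]), 1023), (0.78, array([238., 323.]), 995), (0.69, array([345., 311.]), 1024), (0.64, array([309., 213.]), 1105)]
top module_mid [(0.95, array([230., 378.]), 1189)]
```

```bash
cat >> h.py <<'E'
def cloud(name,d,P=None):
    P=P or camera_params(name)
    K=np.array([[P['fx'],0,P['cx']],[0,P['fy'],P['cy']],[0,0,1]])
    u,v=np.meshgrid(np.arange(640),np.arange(400))
    n=cv2.undistortPoints(np.stack([u.ravel(),v.ravel()],1).astype(float)[:,None],K,P['dist_coeffs'])[:,0]
    X=np.c_[n,np.ones(len(n))]*d.reshape(-1,1)
    if 'xyz' in P: X=X@R.from_rotvec(P['attitude']).as_matrix().T+P['xyz']
    X[d.ravel()<=0]=np.nan
    return X.reshape(400,640,3)
E
python3 - <<'E'
from h import *
for c,pts in (("top",dict(bench=(300,250),bench2=(320,450),knob=(293,354),pknob=(200,241),rail0=(150,341),rail1=(255,351),lrail0=(150,289),lrail1=(255,295),rr0=(150,398),rr1=(250,406),plate=(190,318),plate2=(190,372),edge=(265,325),stopL=(128,300),stopR=(125,380),hs=(238,323),mod=(231,380))),
  ("side",dict(bench=(300,150),knob=(276,269),pknob=(97,296),plate=(215,370),plate2=(250,390)))):
    d=np.load(c+'0.npy');X=cloud(c,d)
    for k,(r,q) in pts.items():
        w=X[r-1:r+2,q-1:q+2].reshape(-1,3); print(c,k,np.round(np.nanmedian(w,0)*1000))
    p=cv2.imread(f'pics/{c}0.png')
    dark=p.max(2)<45
    for k,(r,q) in (dict(knob=(293,354),pknob=(200,241)) if c=='top' else dict(knob=(276,269),pknob=(97,296))).items():
        m=np.zeros_like(dark);m[r-14:r+14,q-18:q+18]=1
        m&=dark; w=X[m]; zt=np.nanpercentile(w[:,2],90); w=w[w[:,2]>zt-.02]
        print(c,k,len(w),'mean',np.round(np.nanmean(w,0)*1000,1),'lo',np.round(np.nanpercentile(w,3,axis=0)*1000),'hi',np.round(np.nanpercentile(w,97,axis=0)*1000))
E
```

```text
top bench [445. 210.   0.]
top bench2 [ 360. -111.    1.]
top knob [429.  42.  67.]
top pknob [547. 161. 283.]
top rail0 [658.  22.  68.]
top rail1 [486.  36.  68.]
top lrail0 [672. 107.  67.]
top lrail1 [500. 122.  69.]
top rr0 [660. -83.  12.]
top rr1 [480. -49.  69.]
top plate [599.  70.  62.]
top plate2 [585. -17.  61.]
top edge [478.  78.  60.]
top stopL [704.  83.  74.]
top stopR [689. -49.  72.]
top hs [519.  75.  67.]
top mod [513. -12.  89.]
top knob 249 mean [428.6  41.6  65.4] lo [419.  28.  61.] hi [438.  55.  69.]
top pknob 287 mean [547.3 152.8 280.5] lo [538. 146. 272.] hi [558. 162. 285.]
side bench [261. 136.   2.]
side knob [427.  31.  68.]
side pknob [543. 147. 282.]
side plate [643.  72.  61.]
side plate2 [621. -14.  62.]
side knob 262 mean [426.8  34.   63.3] lo [418.  24.  51.] hi [436.  51.  69.]
side pknob 251 mean [546.  153.8 277.8] lo [538. 145. 267.] hi [557. 172. 285.]
```

```bash
python3 - <<'E'
import cv2
a=cv2.imread('pics/top0.png')[100:320,200:440]; cv2.imwrite('pics/top0c.png',cv2.resize(a,None,fx=2.7,fy=2.7,interpolation=cv2.INTER_CUBIC)*1)
E
```

```text
(no output)
```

View pics/top0c.png

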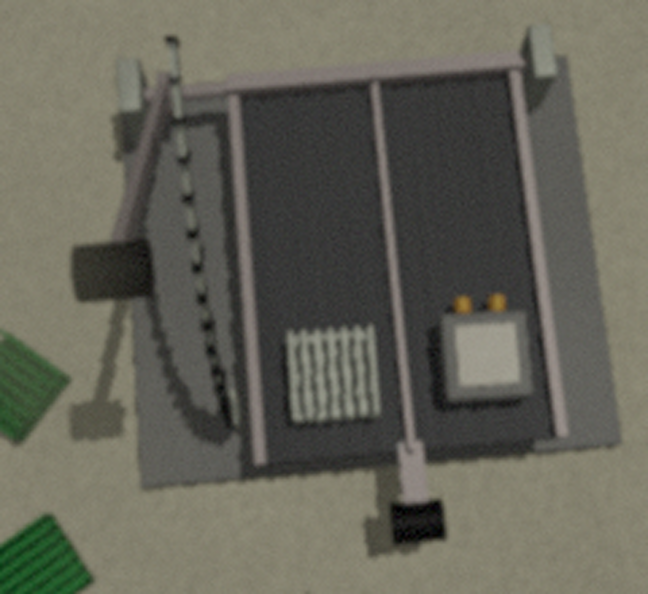

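```bash
cat >> h.py <<'E'
YAW=-0.085
H=np.array([.702,.0166,.05])
def st():
    s=sense();M=R.from_rotvec(s['tool_rot']).as_matrix()
    print('t',round(float(s['t']),2),'tcp',np.round(s['tcp_pos']*1000,1),'F',np.round(s['contact_force'],1),'w',round(float(s['grip_width'])*1000,1))
    return s,M
E
python3 - <<'E'
from h import *
s,M=st();print(M.round(3))
print('jaw yaw',np.arctan2(M[1,2],M[0,2]),'cam side dir (tool y)',M[:,1], 'target jaw yaw',np.pi/2+YAW, s['joints'])
E
```

```text
t 0.9 tcp [162.6 551.5 205.5] F [ 0.4 -0.5 -0.6] w 94.1
[[-0.    -0.959  0.283]
 [ 0.     0.283  0.959]
 [-1.     0.     0.   ]]
jaw yaw 1.284007659202986 cam side dir (tool y) [-9.59157220e-01  2.82873515e-01  3.53242691e-05] target jaw yaw 1.4857963267948966 [ 1.13351502e+00  2.06526919e-01  1.54152072e+00  4.24734538e-05
  1.39350492e+00 -1.50500132e-01]
```

View pics/wrist0.png

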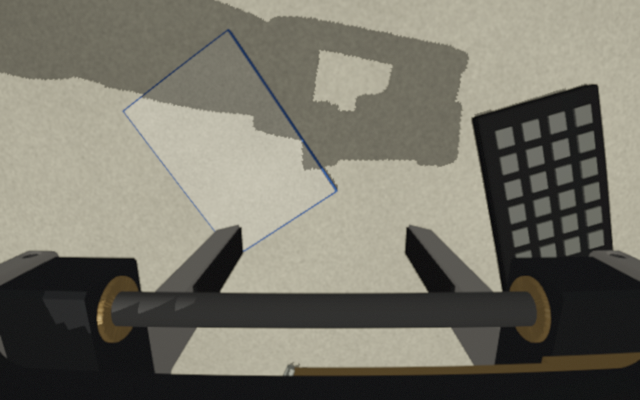

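Request:
{"name": "carry_out", "arguments": {"commands": [[1.9, -3.65, 0, 0.015], [1.9, -3.65, 0, 0.015], [1.9, -3.65, 0, 0.015], [1.9, -3.65, 0, 0.015], [1.9, -3.65, 0, 0.015], [1.9, -3.65, 0, 0.015], [1.9, -3.65, 0, 0.015], [1.9, -3.65, 0, 0.015], [1.9, -3.65, 0, 0.015], [1.9, -3.65, 0, 0.015]]}}

```text
t: 1.9
tcp_pos: [0.3557, 0.1776, 0.2069]
tool_rot: [-1.12, 1.255, 1.12]
contact_force: [1.0, -0.5, -0.0]
grip_width: 0.0938
```

Request:
{"name": "carry_out", "arguments": {"commands": [[1.9, -3.65, -0.5, 0.015], [1.9, -3.65, -0.5, 0.015], [1.9, -3.65, -0.5, 0.015], [1.0, -2, -0.5, 0.015], [0, 0, 0, 0]]}}

```text
t: 2.4
tcp_pos: [0.4275, 0.0381, 0.1887]
tool_rot: [-1.165, 1.225, 1.155]
contact_force: [0.2, 1.5, 0.1]
grip_width: 0.0941
```

```bash
python3 - <<'E'
from h import *
s,M=st();print('dyaw',np.pi/2+YAW-np.arctan2(M[1,2],M[0,2]))
for c in ("side","top","wrist"): p,d=save(c,c+'1.png'); np.save(c+'1.npy',d)
E
```

```text
t 2.4 tcp [427.5  38.1 188.7] F [0.2 1.5 0.1] w 94.1
dyaw -0.021554851855778656
```

```bash
python3 - <<'E'
import cv2,numpy as np
a=[cv2.resize(cv2.imread(f'pics/{c}1.png'),(400,250)) for c in("side","top","wrist")]
cv2.imwrite('pics/m1.png',np.vstack([np.hstack(a[:2]),np.hstack([a[2],a[2]*0])]))
E
```

```text
(no output)
```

View pics/m1.png

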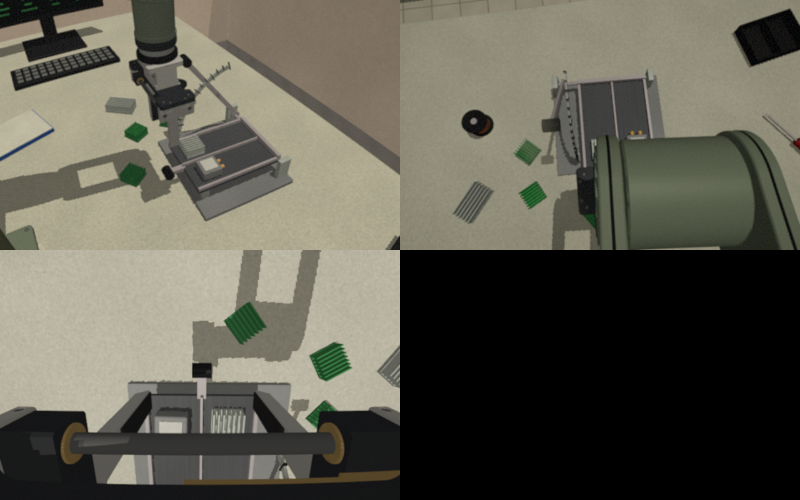

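```bash
cat >> h.py <<'E'
def wcloud(d,s):
    P=camera_params('wrist');X=cloud('wrist',d,P).reshape(-1,3);E=np.array(P['hand_eye'])
    X=X@E[:3,:3].T+E[:3,3]
    M=R.from_rotvec(s['tool_rot']).as_matrix()
    return (X@M.T+s['tcp_pos']).reshape(400,640,3)
E
python3 - <<'E'
from h import *
s=sense();d=np.load('wrist1.npy');X=wcloud(d,s);p=cv2.imread('pics/wrist1.png')
r0,q0=192,323
m=np.zeros((400,640),bool);m[r0-20:r0+20,q0-28:q0+28]=1
m&=(p.max(2)<60)&(X[...,2]>.045)&(X[...,2]<.075)
w=X[m];print(len(w),np.mean(w,0).round(4),np.percentile(w,2,axis=0).round(4),np.percentile(w,98,axis=0).round(4))
for k,v in dict(rail0=(220,325),bench=(100,200),edgeL=(212,215)).items(): print(k,X[v].round(4))
E
```

```text
696 [0.4267 0.0416 0.064 ] [0.4175 0.0278 0.0561] [0.4378 0.0551 0.0674]
rail0 [0.4561 0.0419 0.0583]
bench [ 0.3316 -0.0854 -0.0013]
edgeL [ 0.4556 -0.0836  0.0062]
```

Request:
{"name": "carry_out", "arguments": {"commands": [[0, 0.35, -4, -0.02], [0, 0, -4, 0], [0, 0, -3, 0], [0, 0, -2.2, 0], [0, 0, -2, 0], [0, 0, 0, 0]]}}

```text
t: 3.15
tcp_pos: [0.4262, 0.0534, 0.037]
tool_rot: [-1.164, 1.217, 1.146]
contact_force: [-0.5, 0.6, 0.3]
grip_width: 0.094
```

Request:
{"name": "carry_out", "arguments": {"commands": [[0.1, -1.2, -0.1, 0], [0, 0, 0, 0]]}}

```text
t: 3.35
tcp_pos: [0.4279, 0.0424, 0.0374]
tool_rot: [-1.168, 1.213, 1.148]
contact_force: [-0.7, -0.1, 0.3]
grip_width: 0.094
```

```bash
python3 - <<'E'
from h import *
s,M=st();print(M.round(3),'dyaw',np.pi/2+YAW-np.arctan2(M[1,2],M[0,2]))
E
```

```text
t 3.35 tcp [427.9  42.4  37.4] F [-0.7 -0.1  0.3] w 94.0
[[ 0.026 -0.998  0.063]
 [ 0.008  0.063  0.998]
 [-1.    -0.025  0.009]] dyaw -0.02189337148463144
```

Request:
{"name": "carry_out", "arguments": {"commands": [[0, 0, -0.1, -0.02], [0, 0, 0, 0], [0, 0, 0, 0], [0, 0, 0, 0], [0, 0, 0, 0], [0, 0, 0, 0], [0, 0, 0, 0], [0, 0, 0, 0]], "claw": 0}}

```text
t: 4.15
tcp_pos: [0.4317, 0.0418, 0.0405]
tool_rot: [-1.156, 1.218, 1.124]
contact_force: [-0.9, -3.6, 0.3]
grip_width: 0.0336
```

```bash
python3 - <<'E'
from h import *
s,M=st();print(M.round(3),'dyaw',np.pi/2+YAW-np.arctan2(M[1,2],M[0,2]))
save('wrist','wrist2.png');p,d=save('side','side2.png');np.save('side2.npy',d)
E
```

```text
t 4.15 tcp [431.7  41.8  40.5] F [-0.9 -3.6  0.3] w 33.6
[[ 0.035 -0.996  0.086]
 [ 0.006  0.086  0.996]
 [-0.999 -0.034  0.009]] dyaw 0.0008507432269635462
```

View pics/side2.png

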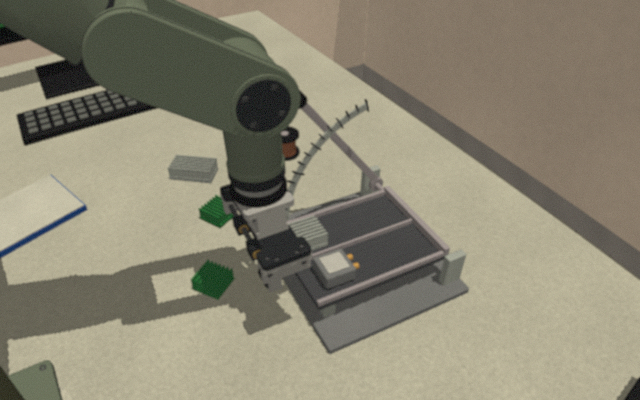

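View pics/wrist2.png

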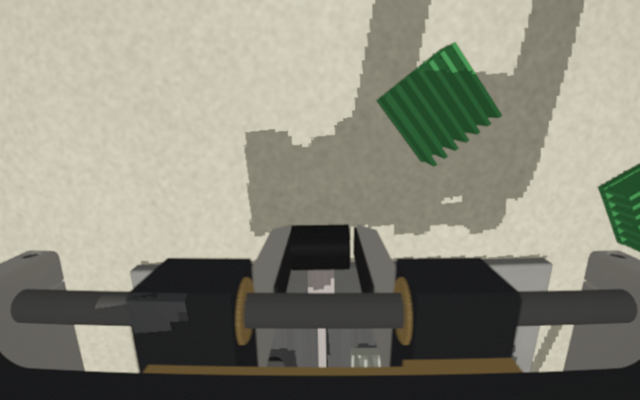

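Request:
{"name": "carry_out", "arguments": {"commands": [[-0.3, 0, -0.4, 0], [0, 0, 0, 0], [0, 0, 0, 0]], "claw": 0}}

```text
t: 4.55
tcp_pos: [0.4318, 0.04, 0.0404]
tool_rot: [-1.164, 1.216, 1.122]
contact_force: [0.4, 0.5, -2.6]
grip_width: 0.0298
```

Request:
{"name": "carry_out", "arguments": {"commands": [[0, 0, 0.7, 0], [0.05, 0, 0.7, 0], [0.05, 0, 0.7, 0], [0.1, 0, 0.7, 0], [0.1, 0, 0.7, 0], [0.1, 0, 0.7, 0], [0.15, 0, 0.7, 0]]}}

```text
t: 5.25
tcp_pos: [0.4361, 0.0396, 0.0896]
tool_rot: [-1.164, 1.218, 1.124]
contact_force: [3.8, -0.7, -9.2]
grip_width: 0.0299
```

```bash
cat >> h.py <<'E'
X0=np.array([.4318,.04,.0404])
def ang(s):
    # grasp displacement since grip -> ramp angle (ideal knob at theta=0: -275,5)
    e=s['tcp_pos']-X0; dx=e@np.array([np.cos(YAW),np.sin(YAW),0])
    return np.arctan2(.005+e[2],.275-dx)-np.arctan2(.005,.275)
E
python3 - <<'E'
from h import *
s,M=st();print(M[:,0].round(3),'th',ang(s));save('side','side3.png')
E
```

```text
t 5.25 tcp [436.1  39.6  89.6] F [ 3.8 -0.7 -9.2] w 29.9
[ 0.036  0.002 -0.999] th 0.17943718724267047
```

View pics/side3.png

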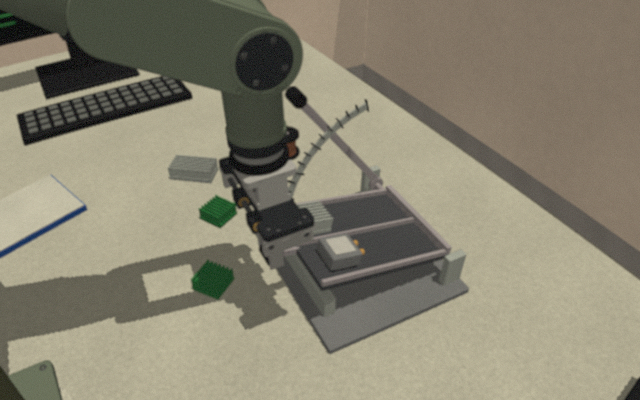

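Request:
{"name": "carry_out", "arguments": {"commands": [[0.1, 0, 0.45, 0], [0.1, 0, 0.45, 0], [0.12, 0, 0.45, 0], [0.12, 0, 0.45, 0]]}}

```text
t: 5.7
tcp_pos: [0.4404, 0.0393, 0.1093]
tool_rot: [-1.164, 1.219, 1.124]
contact_force: [3.6, -1.0, -8.7]
grip_width: 0.0298
```

```bash
cat > look.py <<'E'
from h import *
import sys
s,M=st();print('th',round(float(ang(s)),4))
p,d=camera('side'); fn='pics/s_%s.png'%sys.argv[1]
cv2.imwrite(fn,cv2.resize(p[130:300,240:480,::-1],None,fx=2.5,fy=2.5))
X=cloud('side',d)
th=ang(s); hx=np.array([.7015,.018,.05]); e=X-hx
a=np.array([np.cos(YAW),np.sin(YAW),0]);y=np.array([-np.sin(YAW),np.cos(YAW),0])
u=e@a; v=e@y; z=e[...,2]
xr=u*np.cos(th)-z*np.sin(th); zr=u*np.sin(th)+z*np.cos(th)
m=(zr>.018)&(zr<.05)&(xr>-.23)&(xr<-.02)
for n,c in (('L',(v>.008)&(v<.08)),('R',(v<-.008)&(v>-.08))):
    w=xr[m&c]; print(n,len(w),np.percentile(w,[2,25,50,75,98]).round(3) if len(w) else '')
# plate angle check from right lane & left lane lower points
q=(np.abs(v)<.07)&(np.abs(v)>.012)&(xr>-.12)&(xr<-.04)&(np.abs(zr-.01)<.007)
if q.sum()>50:
    k=np.polyfit(-u[q],z[q],1); print('plate fit th',np.arctan(k[0]).round(4),q.sum())
E
python3 look.py a
```

```text
t 5.7 tcp [440.4  39.3 109.3] F [ 3.6 -1.  -8.7] w 29.8
th 0.2524
L 400 [-0.193 -0.183 -0.176 -0.17  -0.164]
R 1209 [-0.211 -0.207 -0.192 -0.177 -0.155]
plate fit th 0.2484 1866
```

View pics/s_a.png

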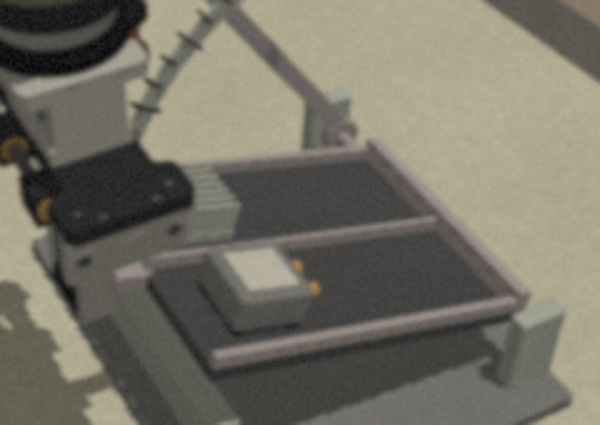

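Request:
{"name": "carry_out", "arguments": {"commands": [[0.1, 0, 0.4, 0], [0, 0, 0, 0], [0, 0, 0, 0]]}}

```text
t: 6.05
tcp_pos: [0.4419, 0.0392, 0.1148]
tool_rot: [-1.164, 1.219, 1.124]
contact_force: [3.1, -0.9, -9.4]
grip_width: 0.0298
```

```bash
python3 look.py b
```

```text
t 6.05 tcp [441.9  39.2 114.8] F [ 3.1 -0.9 -9.4] w 29.8
th 0.2729
L 386 [-0.194 -0.183 -0.176 -0.169 -0.163]
R 1211 [-0.211 -0.207 -0.193 -0.177 -0.161]
plate fit th 0.268 1815
```

Request:
{"name": "carry_out", "arguments": {"commands": [[0.12, 0, 0.4, 0], [0, 0, 0, 0], [0, 0, 0, 0]]}}

```text
t: 6.4
tcp_pos: [0.443, 0.0391, 0.119]
tool_rot: [-1.164, 1.219, 1.124]
contact_force: [3.0, -1.9, -9.2]
grip_width: 0.0298
```

```bash
python3 look.py c
```

```text
t 6.4 tcp [443.   39.1 119. ] F [ 3.  -1.9 -9.2] w 29.8
th 0.2888
L 386 [-0.195 -0.183 -0.175 -0.169 -0.163]
R 1198 [-0.211 -0.208 -0.193 -0.178 -0.161]
plate fit th 0.2824 1786
```

Request:
{"name": "carry_out", "arguments": {"commands": [[0.12, 0, 0.4, 0], [0, 0, 0, 0], [0, 0, 0, 0]]}}

```text
t: 6.75
tcp_pos: [0.4442, 0.039, 0.1232]
tool_rot: [-1.164, 1.22, 1.124]
contact_force: [3.5, -1.9, -9.3]
grip_width: 0.0297
```

```bash
python3 look.py d
```

```text
t 6.75 tcp [444.2  39.  123.2] F [ 3.5 -1.9 -9.3] w 29.7
th 0.3045
L 404 [-0.195 -0.182 -0.174 -0.168 -0.161]
R 1197 [-0.211 -0.208 -0.194 -0.178 -0.161]
plate fit th 0.2985 1750
```

Request:
{"name": "carry_out", "arguments": {"commands": [[0.12, 0, 0.4, 0], [0, 0, 0, 0], [0, 0, 0, 0]]}}

```text
t: 7.1
tcp_pos: [0.4455, 0.0389, 0.1274]
tool_rot: [-1.164, 1.22, 1.124]
contact_force: [3.8, -1.2, -9.0]
grip_width: 0.0299
```

```bash
python3 look.py e
```

```text
t 7.1 tcp [445.5  38.9 127.4] F [ 3.8 -1.2 -9. ] w 29.9
th 0.3204
L 481 [-0.195 -0.181 -0.171 -0.163 -0.156]
R 1190 [-0.211 -0.209 -0.194 -0.178 -0.163]
plate fit th 0.3158 1697
```

Request:
{"name": "carry_out", "arguments": {"commands": [[0, 0, 0, 0], [0, 0, 0, 0]]}}

```text
t: 7.35
tcp_pos: [0.4455, 0.0389, 0.1274]
tool_rot: [-1.164, 1.22, 1.124]
contact_force: [3.9, -1.1, -8.0]
grip_width: 0.0303
```

```bash
python3 look.py f
```

```text
t 7.35 tcp [445.5  38.9 127.4] F [ 3.9 -1.1 -8. ] w 30.3
th 0.3203
L 679 [-0.19  -0.175 -0.164 -0.152 -0.141]
R 1188 [-0.211 -0.209 -0.194 -0.178 -0.162]
plate fit th 0.315 1669
```

View pics/s_f.png

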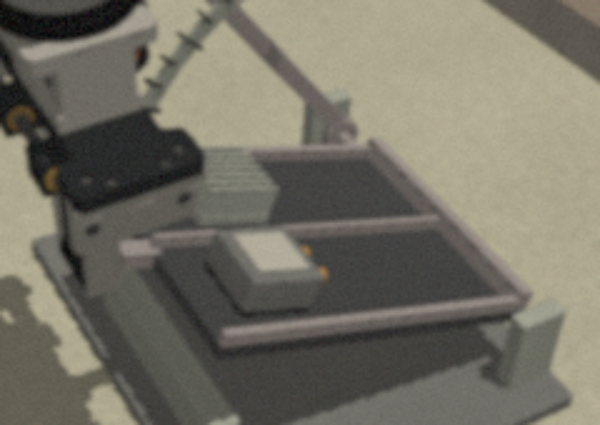

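It is sliding. I hold still and let it run.

Request:
{"name": "carry_out", "arguments": {"commands": [[0, 0, 0, 0], [0, 0, 0, 0], [0, 0, 0, 0], [0, 0, 0, 0], [0, 0, 0, 0]]}}

```text
t: 7.9
tcp_pos: [0.4455, 0.0389, 0.1274]
tool_rot: [-1.164, 1.22, 1.124]
contact_force: [3.4, -0.9, -6.5]
grip_width: 0.0293
```

```bash
python3 look.py g
```

```text
t 7.9 tcp [445.5  38.9 127.4] F [ 3.4 -0.9 -6.5] w 29.3
th 0.3204
L 838 [-0.126 -0.122 -0.108 -0.092 -0.077]
R 1183 [-0.211 -0.208 -0.194 -0.178 -0.161]
plate fit th 0.3181 1180
```

View pics/s_g.png

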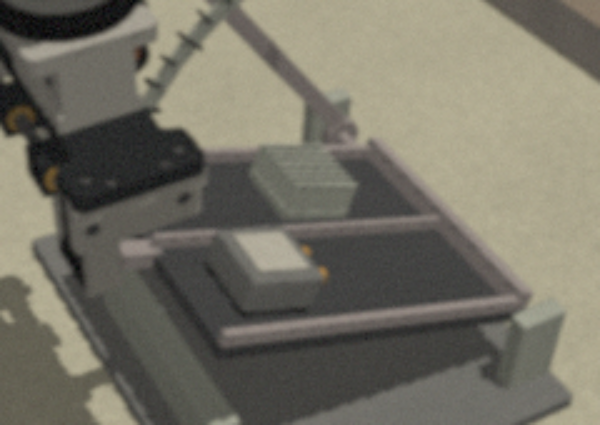

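Request:
{"name": "carry_out", "arguments": {"commands": [[0, 0, 0, 0], [0, 0, 0, 0], [0, 0, 0, 0], [0, 0, 0, 0], [0, 0, 0, 0], [0, 0, 0, 0]]}}

```text
t: 8.55
tcp_pos: [0.4455, 0.0389, 0.1274]
tool_rot: [-1.164, 1.22, 1.124]
contact_force: [3.1, -1.4, -6.4]
grip_width: 0.0294
```

```bash
python3 look.py i
```

```text
t 8.55 tcp [445.5  38.9 127.4] F [ 3.1 -1.4 -6.4] w 29.4
th 0.3205
L 659 [-0.061 -0.057 -0.048 -0.035 -0.021]
R 1185 [-0.211 -0.208 -0.194 -0.178 -0.162]
plate fit th 0.3071 1621
```

View pics/s_i.png

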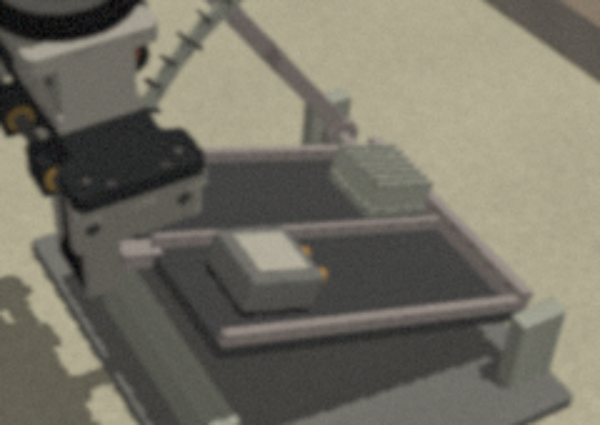

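Request:
{"name": "carry_out", "arguments": {"commands": [[0, 0, 0, 0], [0, 0, 0, 0], [0, 0, 0, 0], [0, 0, 0, 0], [0, 0, 0, 0], [0, 0, 0, 0]], "claw": 0.8}}

```text
t: 9.2
tcp_pos: [0.447, 0.0402, 0.1309]
tool_rot: [-1.163, 1.216, 1.122]
contact_force: [0.4, -0.0, 0.4]
grip_width: 0.0735
```

```bash
python3 look.py j
```

```text
t 9.2 tcp [447.   40.2 130.9] F [ 0.4 -0.   0.4] w 73.5
th 0.334
L 639 [-0.061 -0.057 -0.048 -0.035 -0.021]
R 1119 [-0.211 -0.208 -0.194 -0.179 -0.163]
plate fit th 0.3037 1640
```

Request:
{"name": "carry_out", "arguments": {"commands": [[0, 0, 2, 0], [0, 0, 3, 0], [0, 0, 4, 0], [0, 0, 4, 0], [0, 0, 4, 0], [0, 0, 3, 0], [0, 0, 1, 0], [0, 0, 0, 0]]}}

```text
t: 10.05
tcp_pos: [0.442, 0.0408, 0.3462]
tool_rot: [-1.158, 1.22, 1.127]
contact_force: [-0.3, 1.2, 0.1]
grip_width: 0.0749
```

```bash
python3 - <<'E'
from h import *
s,M=st();print(M[:,0].round(3),'dyaw',np.pi/2+YAW-np.arctan2(M[1,2],M[0,2]))
for c in ("side","top","wrist"): p,d=save(c,c+'4.png'); np.save(c+'4.npy',d)
a=[cv2.resize(cv2.imread(f'pics/{c}4.png'),(400,250)) for c in("side","top","wrist")]
cv2.imwrite('pics/m4.png',np.vstack([np.hstack(a[:2]),np.hstack([a[2],a[2]*0])]))
E
```

```text
t 10.05 tcp [442.   40.8 346.2] F [-0.3  1.2  0.1] w 74.9
[ 0.032  0.004 -0.999] dyaw -0.0015915357346680814
```

View pics/m4.png

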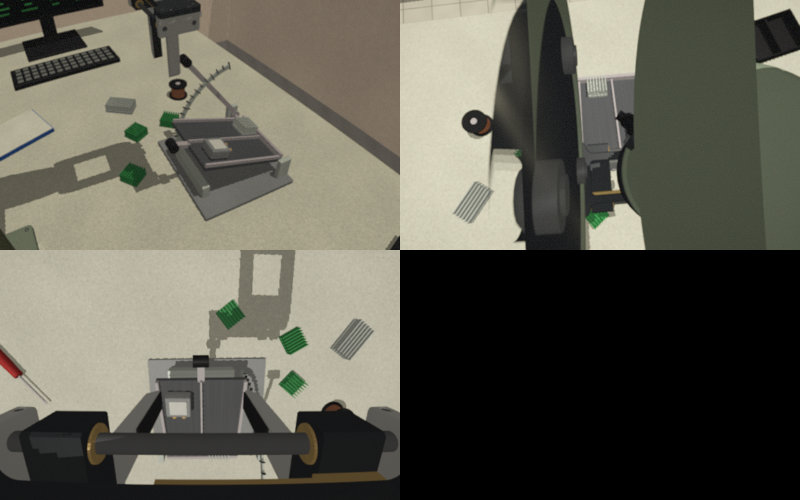

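```bash
cat >> h.py <<'E'
H=np.array([.7015,.018,.05])
def knob(X,p,r,q,off=0,thr=60,ph=None):
    m=np.zeros((400,640),bool);m[r-22:r+22,q-22:q+22]=1
    m&=(p.max(2)<thr); w=X[m];w=w[np.isfinite(w).all(1)]
    med=np.median(w,0); w=w[np.linalg.norm(w-med,axis=1)<.03]
    # fit cylinder with axis along hinge, r=12mm, in (x',z)
    a=np.array([np.cos(YAW),np.sin(YAW),0]);y=np.array([-np.sin(YAW),np.cos(YAW),0])
    u=(w-H)@a; v=(w-H)@y; z=w[:,2]-H[2]
    from scipy.optimize import least_squares
    f=lambda c:np.minimum(np.hypot(u-c[0],z-c[1])-.012,.006)
    c=least_squares(f,[u.mean(),z.mean()-.006],loss='soft_l1',f_scale=.002).x
    th=np.arctan2(c[1],-c[0])-np.arctan2(.005,.275)
    print('n',len(w),'c',c.round(4),'v',np.percentile(v,[3,50,97]).round(4),'rad',np.hypot(*c).round(4),'th',th.round(4))
    return th
def proj(name,pt):
    P=camera_params(name);K=np.array([[P['fx'],0,P['cx']],[0,P['fy'],P['cy']],[0,0,1]])
    Rm=R.from_rotvec(P['attitude']).as_matrix().T
    return cv2.projectPoints(np.array([pt]),cv2.Rodrigues(Rm)[0],-Rm@P['xyz'],K,P['dist_coeffs'])[0].ravel()
def kpt(th,off=0):
    a=np.array([np.cos(YAW),np.sin(YAW),0]);y=np.array([-np.sin(YAW),np.cos(YAW),0])
    return H+a*(-.275*np.cos(th)+.005*np.sin(th))+y*off+np.array([0,0,.275*np.sin(th)+.005*np.cos(th)])
E
python3 - <<'E'
from h import *
print('ramp knob',kpt(.315),proj('side',kpt(.315)),'ptr',kpt(.905,.13),proj('side',kpt(.905,.13)))
for c,i,pt in (('side','0',kpt(0)),('side','0',kpt(.905,.13)),('side','4',kpt(.315)),('side','4',kpt(.905,.13)),('top','0',kpt(0)),('top','0',kpt(.905,.13))):
    X=cloud(c,np.load(c+i+'.npy'));p=cv2.imread(f'pics/{c}{i}.png');u,v=proj(c,pt)
    print(c,i,end=' ');knob(X,p,int(round(v)),int(round(u)))
E
```

```text
ramp knob [0.44251847 0.0400666  0.13995351] [273.35418548 233.50958373] ptr [0.54720436 0.16161785 0.26935535] [293.89295382  99.56206078]
side 0 n 293 c [-0.2727  0.0061] v [-0.0173 -0.0102  0.0102] rad 0.2728 th 0.0042
side 0 n 283 c [-0.1623  0.2229] v [0.1135 0.117  0.1407] rad 0.2757 th 0.923
side 4 n 371 c [-0.2583  0.0918] v [-0.0168 -0.0115  0.0103] rad 0.2742 th 0.3233
side 4 n 269 c [-0.1626  0.2226] v [0.1137 0.1167 0.1405] rad 0.2757 th 0.9216
top 0 n 280 c [-0.2742  0.0051] v [-0.0135  0.0009  0.0141] rad 0.2742 th 0.0004
top 0 n 561 c [-0.1628  0.2218] v [0.115  0.1273 0.1422] rad 0.2751 th 0.9194
```

```bash
python3 - <<'E'
from h import *
a=np.array([np.cos(YAW),np.sin(YAW),0]);y=np.array([-np.sin(YAW),np.cos(YAW),0])
for c in('side','top'):
    X=cloud(c,np.load(c+'0.npy'));e=X-H;u=e@a;v=e@y;z=e[...,2]
    m=(v>.092)&(v<.2)&(u>-.32)&(u<.1)&(z>-.03)
    for lo in np.arange(-.3,.1,.02):
        k=m&(u>=lo)&(u<lo+.02)
        if k.sum()>3:
            for v0 in np.arange(.092,.17,.012):
                kk=k&(v>=v0)&(v<v0+.012)
                if kk.sum()>3: print(c,'u%.2f v%.3f'%(lo,v0),kk.sum(),'z',np.percentile(z[kk],[3,50,97]).round(3))
E
```

```text
side u-0.22 v0.092 68 z [0.009 0.026 0.058]
side u-0.22 v0.104 13 z [0.01  0.031 0.051]
side u-0.20 v0.092 255 z [0.014 0.061 0.098]
side u-0.20 v0.104 21 z [0.022 0.071 0.103]
side u-0.18 v0.092 155 z [0.08  0.107 0.13 ]
side u-0.18 v0.104 110 z [0.103 0.221 0.234]
side u-0.18 v0.116 93 z [0.215 0.229 0.235]
side u-0.18 v0.128 66 z [0.218 0.231 0.236]
side u-0.18 v0.140 27 z [0.22  0.23  0.236]
side u-0.16 v0.092 124 z [0.118 0.136 0.152]
side u-0.16 v0.104 50 z [0.125 0.22  0.232]
side u-0.16 v0.116 73 z [0.189 0.204 0.233]
side u-0.16 v0.128 35 z [0.185 0.197 0.234]
side u-0.14 v0.092 106 z [0.138 0.155 0.172]
side u-0.14 v0.104 21 z [0.146 0.16  0.171]
side u-0.14 v0.116 60 z [0.161 0.18  0.197]
side u-0.14 v0.128 79 z [0.162 0.178 0.193]
side u-0.12 v0.092 81 z [0.16  0.17  0.185]
side u-0.12 v0.104 32 z [0.157 0.172 0.185]
side u-0.12 v0.116 26 z [0.148 0.158 0.171]
side u-0.12 v0.128 52 z [0.135 0.161 0.174]
side u-0.10 v0.092 76 z [0.168 0.181 0.191]
side u-0.10 v0.104 27 z [0.17  0.184 0.193]
side u-0.10 v0.116 30 z [0.115 0.13  0.14 ]
side u-0.10 v0.128 81 z [0.109 0.127 0.
[... 2115 characters left out ...]
4]
top u-0.06 v0.092 20 z [0.186 0.197 0.206]
top u-0.06 v0.104 11 z [0.195 0.2   0.205]
top u-0.06 v0.128 46 z [0.063 0.081 0.097]
top u-0.04 v0.128 41 z [0.034 0.053 0.07 ]
top u-0.02 v0.092 24 z [0.002 0.004 0.006]
top u-0.02 v0.104 25 z [0.    0.004 0.007]
top u-0.02 v0.116 18 z [-0.     0.003  0.01 ]
top u-0.02 v0.128 49 z [-0.003  0.025  0.044]
top u-0.02 v0.140 108 z [-0.011  0.018  0.024]
top u-0.02 v0.152 76 z [-0.025  0.02   0.024]
top u0.00 v0.092 14 z [0.003 0.004 0.007]
top u0.00 v0.104 16 z [0.003 0.005 0.006]
top u0.00 v0.116 10 z [0.002 0.005 0.008]
top u0.00 v0.128 27 z [0.003 0.012 0.017]
top u0.00 v0.140 69 z [-0.009  0.021  0.024]
top u0.00 v0.152 36 z [0.02  0.022 0.024]
```

Request:
{"name": "carry_out", "arguments": {"commands": [[2.2, 2.4, 0, 0], [2.2, 2.4, 0, 0], [2.2, 2.4, 0, 0], [2.2, 2.4, 0, 0], [1.5, 1.8, 0, 0], [0.2, 0.2, 0, 0], [0, 0, 0, 0]]}}

```text
t: 10.9
tcp_pos: [0.5411, 0.1599, 0.324]
tool_rot: [-1.142, 1.253, 1.15]
contact_force: [0.1, 0.0, -0.3]
grip_width: 0.0751
```

```bash
python3 - <<'E'
from h import *
s,M=st();print(M[:,0].round(3),'dyaw',np.pi/2+YAW-np.arctan2(M[1,2],M[0,2]))
p,d=save('wrist','wrist5.png');X=wcloud(d,s)
m=(p.max(2)<70)&(X[...,2]>.262)&(X[...,2]<.30)
m&=(abs(X[...,1]-.16)<.03)&(abs(X[...,0]-.55)<.03)
w=X[m];print(len(w),w.mean(0),np.percentile(w,[3,97],axis=0).round(4))
E
```

```text
t 10.9 tcp [541.1 159.9 324. ] F [ 0.1  0.  -0.3] w 75.1
[-0.006  0.001 -1.   ] dyaw 0.0013617518262605266
1307 [0.54711847 0.16183843 0.28000496] [[0.5383 0.1478 0.2719]
 [0.5583 0.1757 0.2834]]
```

View pics/wrist5.png

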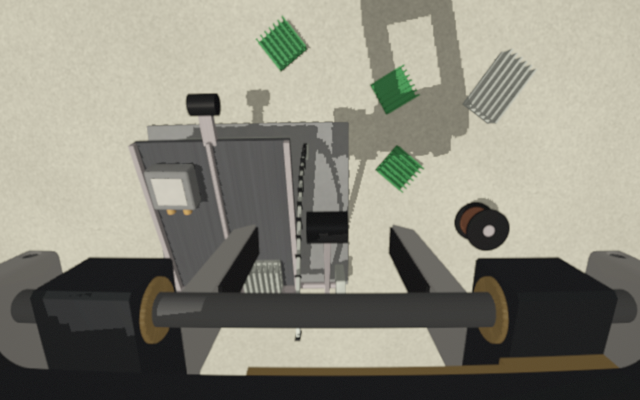

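Request:
{"name": "carry_out", "arguments": {"commands": [[0.8, 0.15, -1, 0], [0, 0, -2, 0], [0, 0, -2, 0], [0, 0, -1.3, 0], [0, 0, 0, 0]]}}

```text
t: 11.45
tcp_pos: [0.5475, 0.1571, 0.2566]
tool_rot: [-1.139, 1.257, 1.146]
contact_force: [-0.7, -0.0, -0.3]
grip_width: 0.0754
```

Request:
{"name": "carry_out", "arguments": {"commands": [[0.15, 0.4, -0.3, 0], [0, 0, 0, 0], [0, 0, 0, 0], [0, 0, 0, 0], [0, 0, 0, 0], [0, 0, 0, 0], [0, 0, 0, 0]], "claw": 0}}

```text
t: 12.15
tcp_pos: [0.5512, 0.1615, 0.2572]
tool_rot: [-1.141, 1.251, 1.142]
contact_force: [1.2, 0.7, -0.5]
grip_width: 0.03
```

```bash
python3 - <<'E'
from h import *
s,M=st();print(M[:,0].round(3),'dyaw',np.pi/2+YAW-np.arctan2(M[1,2],M[0,2]))
p,d=save('wrist','wrist6.png')
E
```

```text
t 12.15 tcp [551.2 161.5 257.2] F [ 1.2  0.7 -0.5] w 30.0
[ 0.     0.001 -1.   ] dyaw 0.006932968584961063
```

View pics/wrist6.png

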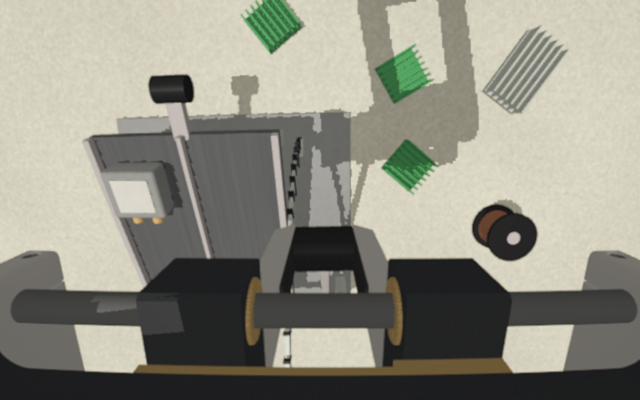

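Request:
{"name": "carry_out", "arguments": {"commands": [[-1.08, 0.09, -0.85, 0], [-1.05, 0.09, -0.88, 0], [-1.0, 0.08, -0.95, 0], [-0.96, 0.08, -1.0, 0], [0, 0, 0, 0]]}}

```text
t: 12.7
tcp_pos: [0.5138, 0.1642, 0.2245]
tool_rot: [-1.15, 1.24, 1.133]
contact_force: [0.4, 0.1, -2.5]
grip_width: 0.0301
```

```bash
cat >> h.py <<'E'
def pang(s):
    e=s['tcp_pos']-np.array([.5512,.1615,.2572]); du=e@np.array([np.cos(YAW),np.sin(YAW),0])
    return np.arctan2(.2218+e[2],.1626-du)-.0182
E
python3 - <<'E'
from h import *
s,M=st();print(pang(s),M[:,0].round(3),'dyaw',np.pi/2+YAW-np.arctan2(M[1,2],M[0,2]))
E
```

```text
t 12.7 tcp [513.8 164.2 224.5] F [ 0.4  0.1 -2.5] w 30.1
0.7391393525827891 [ 0.014 -0.001 -1.   ] dyaw 0.004244041778366681
```

Request:
{"name": "carry_out", "arguments": {"commands": [[-1.03, 0.09, -1.15, 0], [-0.98, 0.08, -1.22, 0], [-0.92, 0.08, -1.32, 0], [-0.85, 0.07, -1.4, 0], [-0.8, 0.07, -1.45, 0], [-0.72, 0.06, -1.5, 0], [0, 0, 0, 0]]}}

```text
t: 13.4
tcp_pos: [0.4642, 0.1678, 0.1507]
tool_rot: [-1.158, 1.233, 1.126]
contact_force: [0.2, 1.2, -1.0]
grip_width: 0.0294
```

```bash
cat > look2.py <<'E'
from h import *
import sys
s,M=st();print('pang tcp',pang(s).round(4))
p,d=camera('side'); q=p[:,:,::-1].copy(); X=cloud('side',d)
cv2.imwrite('pics/%s.png'%sys.argv[1],cv2.resize(q[120:320,220:480],None,fx=2.5,fy=2.5))
u,v=proj('side',kpt(.318)); knob(X,q,int(round(v)),int(round(u)))
th=float(sys.argv[2]) if len(sys.argv)>2 else pang(s)
u,v=proj('side',kpt(th,.13)); knob(X,q,int(round(v)),int(round(u)))
E
python3 look2.py p1
```

```text
t 13.4 tcp [464.2 167.8 150.7] F [ 0.2  1.2 -1. ] w 29.4
pang tcp 0.4143
n 374 c [-0.2583  0.0916] v [-0.0169 -0.0114  0.0115] rad 0.274 th 0.3227
n 69 c [-0.2481  0.1191] v [0.1174 0.1342 0.1446] rad 0.2752 th 0.4293
```

View pics/p1.png

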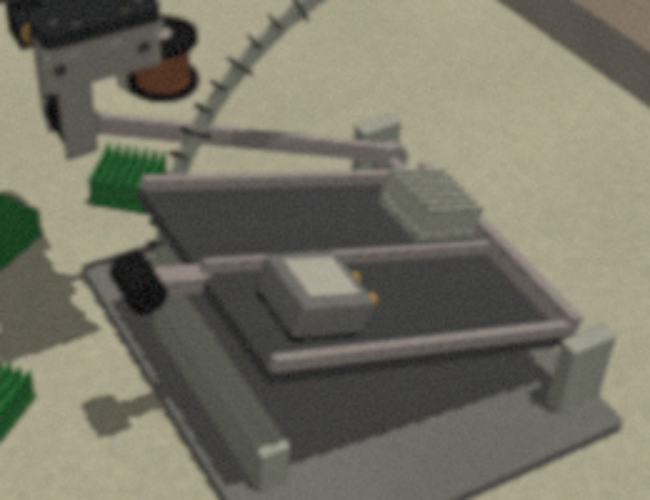

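Request:
{"name": "carry_out", "arguments": {"commands": [[-0.44, 0.04, -0.9, 0], [-0.4, 0.03, -0.9, 0], [0, 0, 0, 0], [0, 0, 0, 0]]}}

```text
t: 13.85
tcp_pos: [0.4574, 0.1683, 0.1349]
tool_rot: [-1.159, 1.232, 1.125]
contact_force: [-2.0, -0.6, 2.2]
grip_width: 0.0299
```

```bash
python3 look2.py p2
```

```text
t 13.85 tcp [457.4 168.3 134.9] F [-2.  -0.6  2.2] w 29.9
pang tcp 0.3517
n 374 c [-0.2584  0.0915] v [-0.017  -0.0111  0.0116] rad 0.2741 th 0.3221
n 58 c [-0.2547  0.1034] v [0.1178 0.1339 0.1438] rad 0.2749 th 0.3674
```

View pics/p2.png

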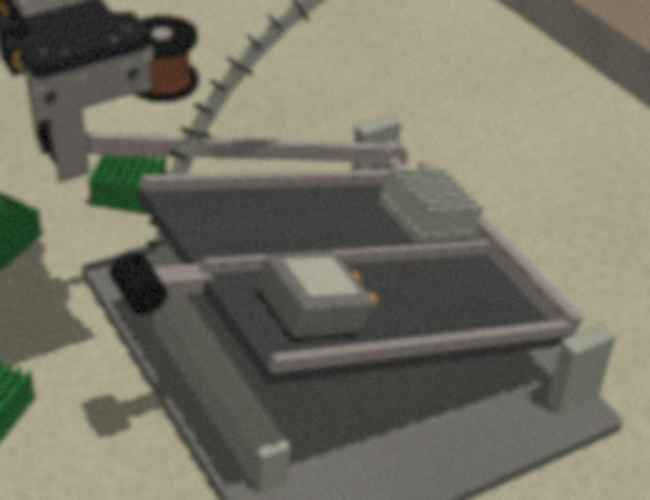

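Request:
{"name": "carry_out", "arguments": {"commands": [[-0.15, 0.01, -0.45, 0], [-0.15, 0.01, -0.5, 0], [0, 0, 0, 0], [0, 0, 0, 0]]}}

```text
t: 14.3
tcp_pos: [0.4538, 0.1686, 0.1249]
tool_rot: [-1.159, 1.232, 1.126]
contact_force: [-3.2, -0.2, 3.3]
grip_width: 0.0292
```

```bash
python3 look2.py p3; python3 - <<'E'
from h import *
p,d=save('wrist','wrist7.png');p,d=save('top','top7.png')
E
```

```text
t 14.3 tcp [453.8 168.6 124.9] F [-3.2 -0.2  3.3] w 29.2
pang tcp 0.3132
n 374 c [-0.2582  0.0917] v [-0.0167 -0.0114  0.0117] rad 0.274 th 0.3231
n 48 c [-0.2587  0.0931] v [0.1179 0.1314 0.1428] rad 0.2749 th 0.3273
```

View pics/wrist7.png

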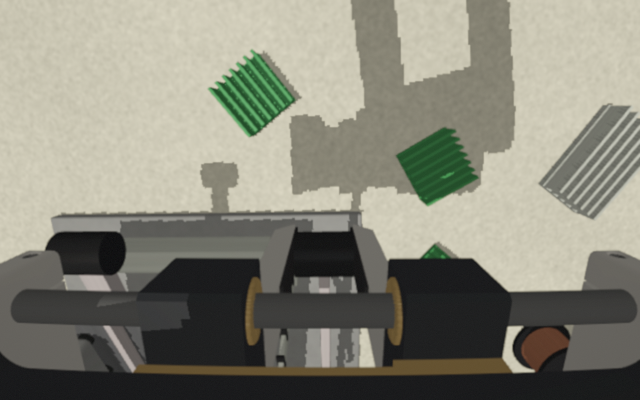

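Request:
{"name": "carry_out", "arguments": {"commands": [[0, 0, 0, 0], [0, 0, 0, 0], [0, 0, 0, 0], [0, 0, 0, 0], [0, 0, 0, 0]], "claw": 0.8}}

```text
t: 14.95
tcp_pos: [0.4556, 0.1685, 0.1254]
tool_rot: [-1.158, 1.23, 1.122]
contact_force: [-0.0, 0.3, 0.4]
grip_width: 0.0664
```

Request:
{"name": "carry_out", "arguments": {"commands": [[0, 0, 2, 0], [0, 0, 3, 0], [0, 0, 4, 0], [0, 0, 4, 0], [0, 0, 2, 0], [0, 0, 0, 0]]}}

```text
t: 15.55
tcp_pos: [0.4528, 0.1678, 0.2791]
tool_rot: [-1.156, 1.235, 1.124]
contact_force: [0.3, -0.6, -1.1]
grip_width: 0.0753
```

```bash
python3 look2.py p4 .32; python3 - <<'E'
from h import *
a=np.array([np.cos(YAW),np.sin(YAW),0]);y=np.array([-np.sin(YAW),np.cos(YAW),0])
for i in range(3):
    s=sense();p,d=camera('wrist');X=wcloud(d,s)
    if i==0: cv2.imwrite('pics/wrist8.png',p[:,:,::-1])
    m=p.max(2)<60
    for n,off in(('ramp',0),('ptr',.13)):
        k=kpt(.32,off); mm=m&(np.linalg.norm(X-k,axis=2)<.03)&(X[...,2]>k[2]-.008)
        w=X[mm]
        if len(w)<30: print(n,len(w)); continue
        e=w-H; print(n,len(w),'u',np.percentile(e@a,[3,50,97]).round(4),'top z',np.percentile(e[:,2],[50,90,97]).round(4))
E
```

```text
t 15.55 tcp [452.8 167.8 279.1] F [ 0.3 -0.6 -1.1] w 75.3
pang tcp 0.7327
n 378 c [-0.2584  0.0916] v [-0.0168 -0.0113  0.0114] rad 0.2741 th 0.3226
n 250 c [-0.2581  0.0937] v [0.1126 0.1167 0.1396] rad 0.2746 th 0.3299
ramp 790 u [-0.2693 -0.2604 -0.2496] top z [0.0995 0.1015 0.102 ]
ptr 687 u [-0.2701 -0.2614 -0.2507] top z [0.1018 0.1034 0.1041]
ramp 804 u [-0.2693 -0.2604 -0.2496] top z [0.0994 0.1015 0.1021]
ptr 696 u [-0.2702 -0.2615 -0.2508] top z [0.1019 0.1035 0.1041]
ramp 803 u [-0.2691 -0.2601 -0.2494] top z [0.0996 0.1016 0.1021]
ptr 716 u [-0.2703 -0.2617 -0.2504] top z [0.1018 0.1035 0.104 ]
```

View pics/p4.png

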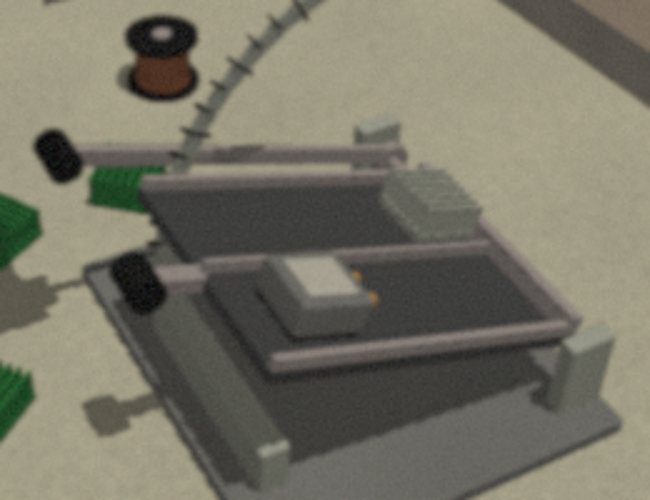

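```bash
ls pics/wrist8.png
```

```text
pics/wrist8.png
```

```bash
python3 - <<'E'
from h import *
print(finish_job())
E
```

```text
the job is handed in; nothing more can be done
None
```

I did the job in the order asked and handed it in at about 16 s, with the open gripper well above everything.

- **Ramp:** I pinched the knob and raised the ramp in steps of about 0.016 rad. The heat sink started to slip at about 0.32 rad. I held still until it reached the stop, then let go, and the ramp stayed there (0.323 from the last side picture, 0.320 from the tool position).
- **Parts:** I touched neither part. The heat sink, in the left lane, ran about 145 mm and rests at the stop. The module did not move.
- **Pointer:** I pinched the raised arm at about 0.92 rad, swung it down along its arc and released it. In the last pictures it lies in line with the ramp to within about 0.01 rad.

**Checks that disagreed:** After release, both the side and wrist cameras put the pointer knob about 2 mm (0.007 rad) above the ramp's. The tool position just before release put it 0.007 rad below. The two bracket zero and are within the 2 mm calibration, so I left it.

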